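Let a soap bar down the wrapping chute

ROBOT

A 6-joint arm with a two-finger parallel gripper is mounted at the origin on a cart in front of the work surface, level with it; the furniture and walls round the work are solid. World frame = base frame: x ahead of the robot, y to its left, z up, the work surface at z = 0. Lengths are in m, angles in degrees, forces in N, time in s.
With the tool pointing down it reaches from about 0.4 to 0.825 m from the base axis. Payload 7 kg.
Tool frame: the origin (TCP) lies on the centre line of the jaws, within the pads' length; the fingertips stand 19 mm ahead of it and the grasp point (between the pads) is the TCP (r.tip_extent is the distance from the TCP to the fingertips, in m); z points along the fingers, y is the line along which they close (so a half turn about z gives the same grasp; the last joint's range is limited). The gripper opens to 88 mm and grips with 3 to 60 N. Pads are 19 mm wide; open, the fingers measure 130 mm over their backs; the gripper's body (78 mm by 193 mm) begins 47 mm behind the grasp point.
Start: joints at [88.184, 20.546, 0.682, 0, -70.136, -16.507], TCP at [0.212, 0.641, 0.246] pointing down, gripper open.
Joint ranges: [-176.03, 176.03], [-82.01, 121.73], [-58.28, 71.71], [-173.87, 95.51], [-174.79, -0.11], [-173.66, 173.66]. Speed limits (degrees/s): [136.94, 136.94, 172.46, 180, 180, 180].

INTERFACE

Orientations are given as [roll, pitch, yaw] about the fixed x, y, z axes, in that order (R = Rz(yaw) Ry(pitch) Rx(roll)).
In Python, from plant import r gives the robot as it stands. The module is installed in compiled form; this text tells all that it offers.
- The arm moves only by the tool jog_arm, never from a script. Its argument "deltas" is a list that holds one entry, the list of rows, each a list of 5 numbers: the opening, from -1 (shut) to 1 (fully open), then the shift along the world's x, y, z in cm, then the turn about the world's z in rad. In form: [[[claw, dx, dy, dz, turn], ...]]. A call has 1 to 8 rows; each row shifts and turns the commanded pose from where the row before left it; what a row does not reach is not made up. A row lasts 1/8 s, in which the tool goes at most 62.5 mm and 10.7 degrees, less where a joint would pass 70% of its speed; a pose out of reach is approached as far as the arm can. A call with a gripper value outside its range is refused whole. The fingers move at their own pace and stop on an object; "force" is the grip in N (left out, the last holds). Time passes only in rows, so rows that do not move let the fingers close. It gives the time, the measured TCP pose, the force, the opening and the grip force at its end, in the units of the state.
- r.get_state(): the state, without advancing time (a new reading comes with each control period).
- r.capture(name): name is "scene" or "side" or "wrist"; returns the picture (420x560x3 uint8, blue, green, red); there is no depth.
- r.camera_info(name): a dict with "fx", "fy", "cx", "cy" (pixels), "view" (4x4, takes a point from world to camera coordinates). Camera axes: x right, y up, looking along -z (the intrinsics and any distortion apply to the point x, -y, -z); pixel columns grow to the right and rows downward; lengths in m; the calibration is good to about 2 mm. A picture is of the moment at which its call begins: read the wrist's pose just before it. camera_info takes no time and is no camera call; for the wrist camera it gives the pose at the moment of the call.
- r.close_job(): hands the job in; it is judged then, once.
The state is a dict: "time_s": time; "joints": joint angles; "qd": joint speeds; "joint_torque": joint torques, N m; "tcp_pos": TCP position; "eef_rot": TCP orientation; "contact_force": force on the tool from outside, world axes, zero at the start; "moment": the same for the moment, N m; "gripper_width": finger opening in m; "gripper_force": force on a finger pad.
Only numpy, scipy, OpenCV 4.12 (cv2) and the standard library are available. Lean on these libraries where they do the work, as an engineer would, in place of code of your own. Each camera call takes 0.05 s, during which the arm holds its last target. There are 200 camera calls.

TASK

Let the soap bar that waits under the lid of the sloping chute run down to the stops at its low end: press the wooden paddle of the lever all the way down with your fingertips, without gripping or forcing it, so that the linked lid lifts, and keep it down until the bar lies against the stops. Then ease the lever slowly back up, with the fingertips still on it, so that the lid closes fully without slamming. Do not touch the soap bar or the lid, and leave the tin, the stamp and the cut soap bar beside the chute where they stand.

Things in the scene. Friction and masses are not known exactly. Their poses are not given: they have to be found in the camera images.
- chute: Fixed chute for soap bars: two beech cheeks, polished steel slide falling at 24 degrees towards -x. 194 mm long, 104 mm wide, 154 mm high at the back. Origin on the table under the stops at the low end, midway between the cheeks; x points (level) up-chute, y to the left seen from the low end, z up. Cheeks low beside the first 60 mm, higher behind, under the lid.
- stop (a point): Middle of the two small steel stops at the low end of the slide, on the slide (28 mm above the table). x points up along the slide, y across it, z square off the slide. A bar lying against the stops has its origin at x = 27 mm here.
- paddle (a point): Centre of the top face of the wooden paddle at the lever's free end; moves with it. Paddle 30 mm (chute x) x 50 mm (chute y) x 12 mm. At rest 132 mm above the table, in the chute frame at (-0.053, -0.081, 0.132), tilted 0.3 rad; with the lever fully down 55 mm above the table and 12 mm farther to -x. Nothing stands above or before it.
- lever (a joint): Flat steel lever on the right cheek, paddle 130 mm from its pivot; 0 at rest (paddle up, lever 0.3 rad above level), 0.60 rad fully down (0.3 rad below level; there it meets rubber that yields about 2 mm at the paddle per N over 8 N). Sprung: about 2 N on the paddle to start, 4 N to keep it down; let go, it flies up and the lid slams.
- lid (a joint): Lid over the upper part of the chute, steel frame with a clear window and a turned-down front lip that holds the bar back; hinged at the high end, 0 shut, about 0.6 rad fully open. A rod on the right side links it to the lever, so its angle and speed are close to the lever's. The bar gets under the lip from about 0.25 rad.
- bar: Marbled soap bar 54 x 80 x 26 mm, 80 mm across the chute, lying loose on the slide under the lid behind the lip. Origin at the centre of its underside; starts about 106 mm up the slide from the stops and slides down by itself once the lip is clear, in less than a second.
- tin: Bystander: round metal balm tin, 74 mm across, 34 mm high, on the table left of the chute. Origin at the centre of its underside.
- stamp: Bystander: turned wooden soap stamp, 36 mm across, 64 mm high, on the table right of the chute, behind the paddle. Origin at the centre of its underside.
- cut_bar: Bystander: soap bar 54 x 80 x 25 mm lying on the table left of the chute. Origin at the centre of its underside.

How it is judged:
By the outcome, as a careful person would: the job done as asked, in the order asked, and still so for the second after the job is handed in, with the robot touching nothing.
It also fails if it takes over 32 s, if anything falls off the work surface, if the arm or the gripper's body presses on something with over 40 N, if the wrist force passes 120 N, or if a joint passes its speed limit or range.

## Working session

There is one attempt and no reset: what is moved stays moved. The work goes in short steps, Python scripts to look and compute and a tool call to move; the robot and the scene stay as the last step left them, time stands still between calls to the robot, and variables do not carry over. Pictures are saved under pics/ and viewed, at most 10 in all, crops included, and the job is handed in when it is done.

Besides the shell and the picture viewer there is one more tool, called after "Request:" as name(argument=value, ...) on one line, values as JSON. jog_arm: Moves the arm, as the interface text tells. Its arguments: {"type":"object","properties":{"deltas":{"type":"array"},"force":{"type":"number"}},"required":["deltas"]}

```bash
mkdir -p pics
python3 - <<'E'
from plant import r
import cv2,numpy as np
a=r.capture("scene");b=r.capture("side")
cv2.imwrite("pics/scene.png",a);cv2.imwrite("pics/side.png",b)
for n in("scene","side"):
    i=r.camera_info(n);print(n,i)
s=r.get_state();print(s["time_s"],s["tcp_pos"],s["eef_rot"],s["gripper_width"])
E
```

```text
scene {'fx': 445.74157150555163, 'fy': 445.74157150555163, 'cx': 278.8231158058851, 'cy': 204.01855507975344, 'view': array([[-0.70765562, -0.70628878,  0.01948547,  0.45614933],
       [ 0.49884576, -0.47990055,  0.72169825, -0.39151519],
       [-0.50037629,  0.52043407,  0.69193349, -0.85205976],
       [ 0.        ,  0.        ,  0.        ,  1.        ]])}
side {'fx': 401.1988782284178, 'fy': 401.1988782284178, 'cx': 287.374868629717, 'cy': 205.3776353396288, 'view': array([[ 0.8518439 , -0.52379195,  0.00199294, -0.54542477],
       [ 0.24070793,  0.39483738,  0.88665841, -0.26173432],
       [-0.46521143, -0.75481484,  0.46242068, -0.59769788],
       [ 0.        ,  0.        ,  0.        ,  1.        ]])}
0.1 [0.21207927 0.64039952 0.2447308 ] [ 1.79915043e+02 -8.72977854e-03 -1.83249740e+01] 0.08762922207968872
```

View pics/scene.png

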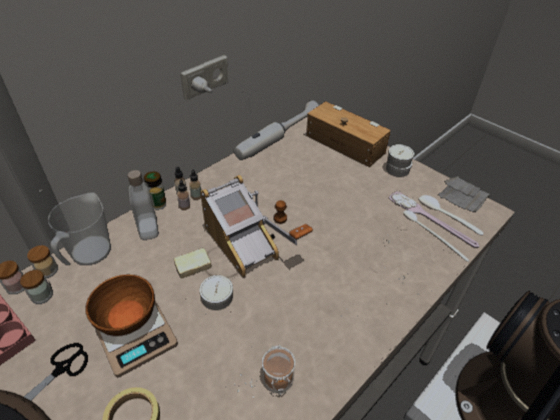

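View pics/side.png

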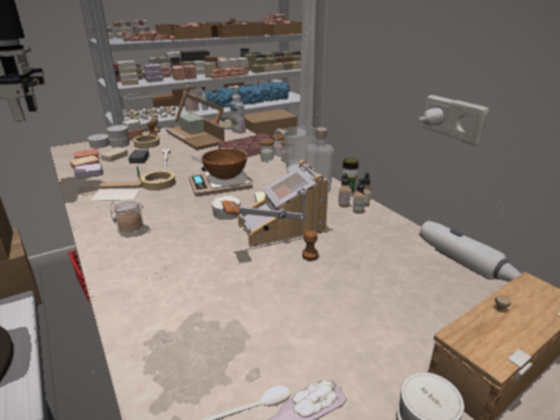

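The scene view shows the chute at about (240,225), the orange paddle at (301,231), the stamp at (281,211), the tin at (216,292) and the cut bar at (193,262). In the side view the paddle is at about (232,208) and the stamp at (311,245). I'll enlarge both.

Run:
```python
import cv2,numpy as np
a=cv2.imread("pics/scene.png");b=cv2.imread("pics/side.png")
A=cv2.resize(a[170:280,190:330],None,fx=5,fy=5,interpolation=cv2.INTER_CUBIC)
B=cv2.resize(b[155:270,200:340],None,fx=5,fy=5,interpolation=cv2.INTER_CUBIC)
cv2.imwrite("pics/cA.png",A);cv2.imwrite("pics/cB.png",B)
for im,(x0,y0,x1,y1) in((a,(285,218,320,245)),(b,(215,195,245,220))):
    h=cv2.cvtColor(im,cv2.COLOR_BGR2HSV)[y0:y1,x0:x1]
    m=cv2.inRange(h,(3,140,60),(15,255,255));c=max(cv2.findContours(m,0,2)[0],key=cv2.contourArea)
    print(cv2.contourArea(c),(c[:,0]+[x0,y0]).tolist(),cv2.minAreaRect(c+np.array([x0,y0],np.int32)))
```

```text
134.0 [[303, 225], [302, 226], [301, 226], [300, 227], [299, 227], [298, 228], [297, 228], [299, 230], [299, 231], [298, 232], [295, 232], [294, 231], [294, 230], [295, 229], [294, 230], [293, 230], [292, 231], [291, 231], [290, 232], [290, 233], [291, 234], [291, 235], [292, 235], [294, 237], [295, 237], [296, 238], [297, 237], [298, 237], [299, 236], [300, 236], [301, 235], [302, 235], [303, 234], [304, 234], [305, 233], [306, 233], [307, 232], [308, 232], [309, 231], [310, 231], [311, 230], [311, 228], [310, 227], [309, 227], [307, 225]] ((300.70001220703125, 230.9000244140625), (8.497057914733887, 21.0190372467041), 63.43495178222656)
73.5 [[224, 202], [224, 205], [225, 206], [225, 208], [226, 209], [226, 210], [228, 212], [235, 212], [236, 213], [237, 212], [238, 212], [238, 210], [236, 208], [236, 207], [235, 206], [233, 208], [231, 208], [228, 205], [228, 204], [227, 203], [227, 202]] ((230.30003356933594, 208.40003967285156), (16.994115829467773, 8.497057914733887), 26.56505012512207)
```

View pics/cA.png

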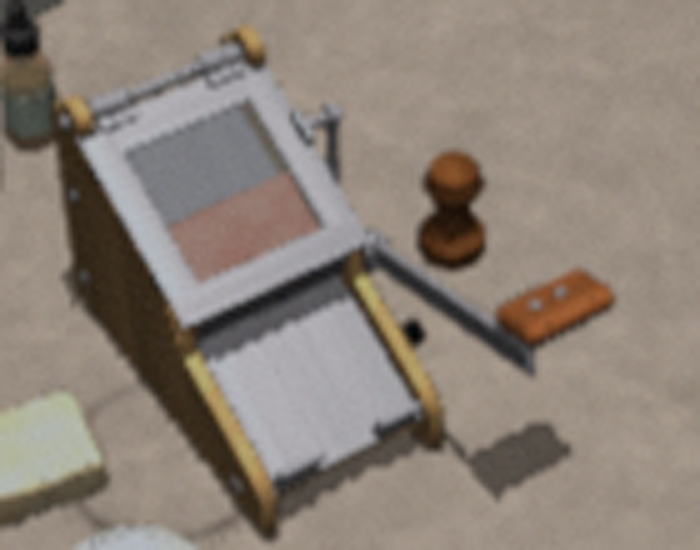

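View pics/cB.png

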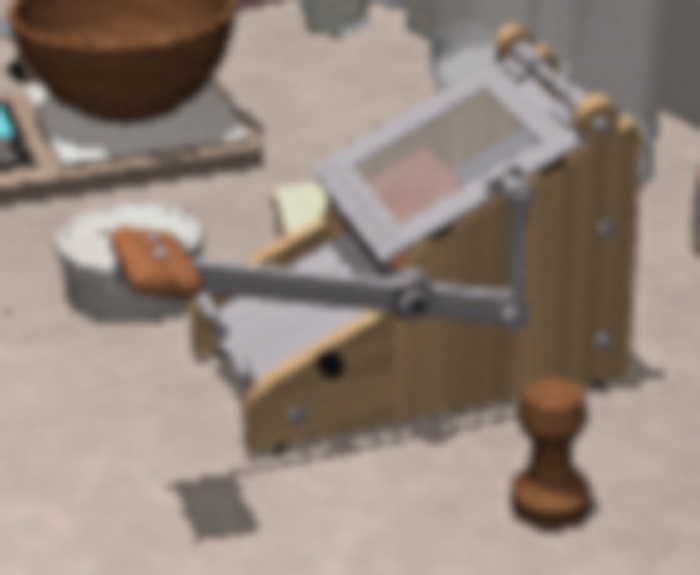

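The crops show the paddle's top face centred at about (301,230) in scene and (230.5,206) in side. The cheek feet are clear, the lid is shut, and the bar shows pink behind the lip. Next I'll triangulate the paddle and fit the chute axes from the feet.

```bash
cat > h.py <<'E'
from plant import r
import numpy as np
def ray(n,u,v):
    i=r.camera_info(n);V=i["view"];R=V[:3,:3]
    d=R.T@np.array([(u-i["cx"])/i["fx"],-(v-i["cy"])/i["fy"],-1]);return -R.T@V[:3,3],d/np.linalg.norm(d)
def onz(n,u,v,z):
    o,d=ray(n,u,v);return o+d*(z-o[2])/d[2]
def tri(p,q):
    (o,d),(e,f)=ray("scene",*p),ray("side",*q)
    t=np.linalg.lstsq(np.c_[d,-f],e-o,rcond=None)[0]
    a,b=o+t[0]*d,e+t[1]*f;return (a+b)/2,np.linalg.norm(a-b)
A=lambda x,y:(190+x/5-.4,170+y/5-.4)
B=lambda x,y:(200+x/5-.4,155+y/5-.4)
E
python3 - <<'E'
from h import *
np.set_printoptions(precision=4,suppress=True)
fl=onz("scene",*A(268,535),0);bl=onz("scene",*A(82,300),0);fr=onz("scene",*A(430,445),0)
fr2=onz("side",*B(250,453),0);br=onz("side",*B(632,382),0)
print("feet",fl,bl,fr,fr2,br)
for a,b in((fl,bl),(fr2,br)):
    d=b-a;print("len",np.hypot(*d[:2]),"yaw",np.degrees(np.arctan2(d[1],d[0])))
d=fl-fr2;print("wid",np.hypot(*d[:2]),np.degrees(np.arctan2(d[1],d[0]))-90)
print("onz paddle",onz("scene",*A(555,301),.132),onz("side",*B(156,255),.132))
print("tri",tri(A(555,301),B(156,255)),tri(A(548,298),B(157.5,245)))
yaw=np.arctan2(*(br-fr2)[1::-1]) ;R=np.array([[np.cos(yaw),-np.sin(yaw)],[np.sin(yaw),np.cos(yaw)]])
o=(fl+fr2)[:2]/2;print("origin",o,"paddle pred",o+R@[-.053,-.081],"down",o+R@[-.065,-.081])
print("stamp",onz("scene",*A(452,245),0.008),onz("side",*B(552,500),.008))
E
```

```text
feet [0.5981 0.167  0.    ] [0.7802 0.1353 0.    ] [0.5833 0.0727 0.    ] [0.5837 0.0744 0.    ] [0.7719 0.0335 0.    ]
len 0.18480876617963363 yaw -9.891706905473187
len 0.19252260885135022 yaw -12.26497031880071
wid 0.09375388247355215 -8.804796180330527
onz paddle [0.5278 0.0516 0.132 ] [0.5307 0.0418 0.132 ]
tri (array([0.532 , 0.0479, 0.1278]), np.float64(0.0029452973777643254)) (array([0.534 , 0.0507, 0.1305]), np.float64(0.003260749927713725))
origin [0.5909 0.1207] paddle pred [0.5219 0.0528] down [0.5102 0.0554]
stamp [ 0.6681 -0.0278  0.008 ] [ 0.6744 -0.0391  0.008 ]
```

Request:
jog_arm(deltas=[[[-1, 2.65, -4.93, 0, 0.0113], [-1, 2.65, -4.93, 0, 0.0113], [-1, 2.65, -4.93, 0, 0.0113], [-1, 2.65, -4.93, 0, 0.0113], [-1, 2.65, -4.93, 0, 0.0113], [-1, 2.65, -4.93, 0, 0.0113], [-1, 2.65, -4.93, 0, 0.0113], [-1, 2.65, -4.93, 0, 0.0113]]], force=10)

```text
time_s: 1.1
tcp_pos: [0.4246, 0.2446, 0.2456]
eef_rot: [-180.0, 0.0, -13.1]
contact_force: [0.8, 0.9, -0.3]
gripper_width: 0.0131
gripper_force: 0.0
```

Request:
jog_arm(deltas=[[[-1, 2.65, -4.93, 0, 0.0113], [-1, 2.65, -4.93, 0, 0.0113], [-1, 2.65, -4.93, 0, 0.0113], [-1, 2.65, -4.93, 0, 0.0113], [-1, 0, 0, 0, 0], [-1, 0, 0, 0, 0]]])

```text
time_s: 1.85
tcp_pos: [0.5299, 0.0488, 0.2451]
eef_rot: [180.0, 0.1, -10.6]
contact_force: [0.0, -0.0, 0.5]
gripper_width: 0.0004
gripper_force: 0.0
```

Run:
```python
from h import *
import cv2
i=r.camera_info("wrist");w=r.capture("wrist");a=r.capture("scene")
cv2.imwrite("pics/w1.png",np.hstack([cv2.resize(w,None,fx=.75,fy=.75),cv2.resize(a[120:280,200:360],(315,315))]))if 0 else cv2.imwrite("pics/w1.png",w)
print(i,r.get_state()["contact_force"])
```

```text
{'fx': 359.84591090635433, 'fy': 359.84591090635433, 'cx': 285.1277821871059, 'cy': 209.3558337698694, 'view': array([[-1.84567070e-01, -9.82819800e-01,  4.88119905e-04,
         1.46106375e-01],
       [ 9.39300656e-01, -1.76540572e-01, -2.94189910e-01,
        -4.52345159e-01],
       [ 2.89221841e-01, -5.38392783e-02,  9.55746859e-01,
        -5.40646525e-01],
       [ 0.00000000e+00,  0.00000000e+00,  0.00000000e+00,
         1.00000000e+00]])} [-0.09107568 -0.20657633  0.47983339]
```

View pics/w1.png

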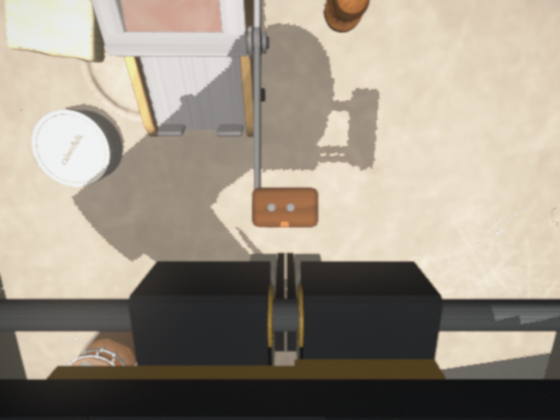

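The wrist view shows the paddle squarely aligned, spanning x 252–318 and y 188–227 and centred at (285,207). The fingers are on the same line.

Run:
```python
from h import *
for z in(.128,.132):print(onz("wrist",285,207,z),[np.linalg.norm(onz("wrist",252,207,z)-onz("wrist",318,207,z)),np.linalg.norm(onz("wrist",285,188,z)-onz("wrist",285,227,z))])
```

```text
[0.53254482 0.04987701 0.128     ] [np.float64(0.04901589554617419), np.float64(0.03027268948218947)]
[0.53372453 0.04965735 0.132     ] [np.float64(0.04824996266139199), np.float64(0.029799641950835728)]
```

Request:
jog_arm(deltas=[[[-1, 0.2, 0.1, -2.5, 0], [-1, 0, 0, -3, 0], [-1, 0, 0, -2, 0], [-1, 0, 0, -0.7, 0], [-1, 0, 0, -0.3, 0], [-1, 0, 0, -0.3, 0], [-1, 0, 0, -0.3, 0], [-1, 0, 0, 0, 0]]])

```text
time_s: 2.95
tcp_pos: [0.5322, 0.0501, 0.1547]
eef_rot: [-180.0, -0.0, -10.6]
contact_force: [0.1, -0.5, -0.5]
gripper_width: 0.0005
gripper_force: 0.0
```

Request:
jog_arm(deltas=[[[-1, -0.1, 0.0, -0.3, 0], [-1, -0.18, 0.03, -0.4, 0], [-1, -0.16, 0.03, -0.4, 0], [-1, -0.15, 0.03, -0.4, 0]]])

```text
time_s: 3.45
tcp_pos: [0.5264, 0.0511, 0.1394]
eef_rot: [-180.0, -0.0, -10.5]
contact_force: [1.0, -0.1, 0.8]
gripper_width: 0.0003
gripper_force: 0.8
```

Request:
jog_arm(deltas=[[[-1, -0.13, 0.02, -0.4, 0], [-1, -0.12, 0.02, -0.4, 0], [-1, -0.1, 0.02, -0.4, 0], [-1, 0, 0, 0, 0]]])

```text
time_s: 3.95
tcp_pos: [0.5226, 0.0516, 0.1272]
eef_rot: [180.0, 0.0, -10.5]
contact_force: [0.7, -0.2, 2.4]
gripper_width: 0.0002
gripper_force: 0.8
```

Run:
```python
from h import *
import cv2
b=r.capture("side");a=r.capture("scene")
cv2.imwrite("pics/m1.png",np.hstack([cv2.resize(b[120:280,190:340],(400,427)),cv2.resize(a[130:280,190:330],(400,427))]))
print(r.get_state()["contact_force"])
```

```text
[0.18548144 0.54056289 1.89161984]
```

View pics/m1.png

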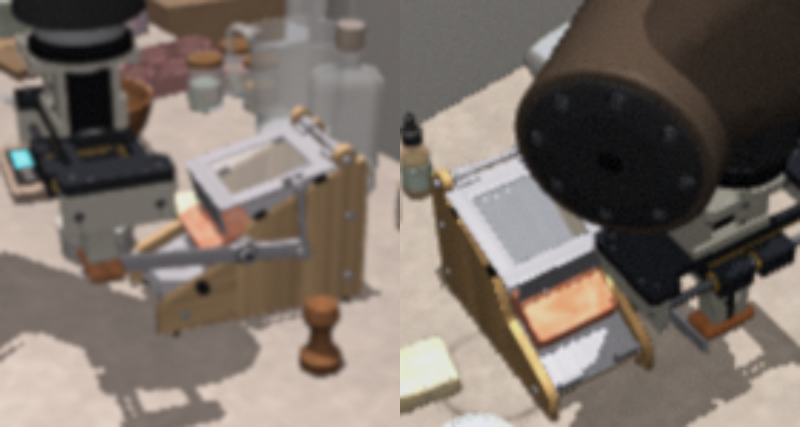

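In this picture the fingertips are on the paddle, the lever is part way down, the lid is lifting and the bar is already coming out under the lip. I'll keep pressing down.

Request:
jog_arm(deltas=[[[-1, -0.12, 0.02, -0.5, 0], [-1, -0.1, 0.02, -0.6, 0], [-1, -0.08, 0.01, -0.6, 0], [-1, -0.05, 0.01, -0.6, 0], [-1, -0.02, 0, -0.6, 0], [-1, 0, 0, -0.6, 0], [-1, 0.03, 0, -0.5, 0], [-1, 0.03, 0, -0.4, 0]]])

```text
time_s: 5.05
tcp_pos: [0.5193, 0.0521, 0.083]
eef_rot: [180.0, 0.1, -10.6]
contact_force: [-2.5, 1.6, 3.3]
gripper_width: 0.0004
gripper_force: 1.7
```

Request:
jog_arm(deltas=[[[-1, 0, 0, -0.25, 0], [-1, 0, 0, -0.2, 0], [-1, 0, 0, -0.1, 0], [-1, 0, 0, 0, 0]]])

```text
time_s: 5.55
tcp_pos: [0.5197, 0.0522, 0.0781]
eef_rot: [-180.0, -0.0, -10.6]
contact_force: [-2.1, 0.4, 3.2]
gripper_width: 0.0006
gripper_force: 1.6
```

Request:
jog_arm(deltas=[[[-1, 0, 0, -0.2, 0], [-1, 0, 0, -0.15, 0], [-1, 0, 0, 0, 0]]])

```text
time_s: 5.92
tcp_pos: [0.52, 0.0523, 0.0748]
eef_rot: [-180.0, -0.0, -10.5]
contact_force: [-2.3, 0.4, 6.2]
gripper_width: 0.0008
gripper_force: 3.4
```

Request:
jog_arm(deltas=[[[-1, 0, 0, -0.1, 0], [-1, 0, 0, 0, 0], [-1, 0, 0, 0, 0], [-1, 0, 0, 0, 0]]])

```text
time_s: 6.42
tcp_pos: [0.5201, 0.0523, 0.0741]
eef_rot: [-180.0, -0.0, -10.5]
contact_force: [-3.2, 0.4, 7.4]
gripper_width: 0.0004
gripper_force: 4.0
```

Run:
```python
from h import *
import cv2
b=r.capture("side");a=r.capture("scene")
cv2.imwrite("pics/m2.png",np.hstack([cv2.resize(b[120:280,190:340],(400,427)),cv2.resize(a[130:280,190:330],(400,427))]))
print(r.get_state()["contact_force"])
```

```text
[-3.81641021  0.10308356  6.85430844]
```

View pics/m2.png

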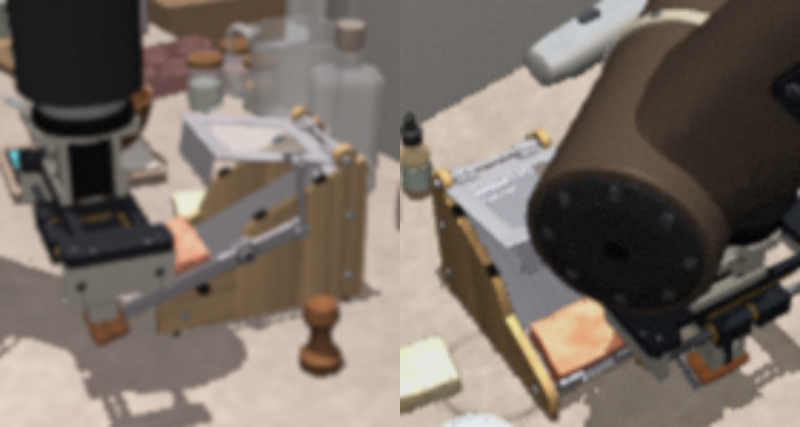

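The side view has the lever at full travel and the lid wide open. The scene view has the bar down against the dark stops at about (570,378). Now I'll ease the lever back along the paddle's arc.

Request:
jog_arm(deltas=[[[-1, -0.03, 0, 0.2, 0], [-1, -0.03, 0, 0.25, 0], [-1, -0.02, 0, 0.25, 0], [-1, -0.02, 0, 0.25, 0], [-1, -0.01, 0, 0.25, 0], [-1, 0, 0, 0.25, 0], [-1, 0, 0, 0.25, 0], [-1, 0, 0, 0.25, 0]]])

```text
time_s: 7.52
tcp_pos: [0.5186, 0.0523, 0.0932]
eef_rot: [-180.0, -0.0, -10.6]
contact_force: [-1.2, 0.7, 2.9]
gripper_width: 0.0003
gripper_force: 1.3
```

Request:
jog_arm(deltas=[[[-1, 0.01, 0, 0.25, 0], [-1, 0.01, 0, 0.25, 0], [-1, 0.02, 0, 0.25, 0], [-1, 0.02, 0, 0.25, 0], [-1, 0.03, 0, 0.25, 0], [-1, 0.03, -0.01, 0.25, 0], [-1, 0.04, -0.01, 0.25, 0], [-1, 0.04, -0.01, 0.25, 0]]])

```text
time_s: 8.52
tcp_pos: [0.5207, 0.0519, 0.1132]
eef_rot: [-180.0, -0.0, -10.6]
contact_force: [-2.3, 0.7, 2.7]
gripper_width: 0.0003
gripper_force: 1.2
```

Request:
jog_arm(deltas=[[[-1, 0.05, -0.01, 0.25, 0], [-1, 0.05, -0.01, 0.25, 0], [-1, 0.06, -0.01, 0.25, 0], [-1, 0.06, -0.01, 0.25, 0], [-1, 0.07, -0.01, 0.25, 0], [-1, 0.07, -0.01, 0.25, 0], [-1, 0.08, -0.01, 0.25, 0], [-1, 0.08, -0.01, 0.25, 0]]])

```text
time_s: 9.52
tcp_pos: [0.5259, 0.0511, 0.1333]
eef_rot: [-180.0, -0.0, -10.6]
contact_force: [-1.2, 0.4, 1.4]
gripper_width: 0.0005
gripper_force: 0.9
```

Request:
jog_arm(deltas=[[[-1, 0.05, -0.01, 0.15, 0], [-1, 0.05, -0.01, 0.15, 0], [-1, 0.06, -0.01, 0.15, 0], [-1, 0.06, -0.01, 0.15, 0], [-1, 0.06, -0.01, 0.12, 0], [-1, 0.06, -0.01, 0.12, 0], [-1, 0.06, -0.01, 0.12, 0], [-1, 0.06, -0.01, 0.12, 0]]])

```text
time_s: 10.52
tcp_pos: [0.5305, 0.0503, 0.1439]
eef_rot: [180.0, 0.0, -10.6]
contact_force: [-0.6, -0.3, 2.7]
gripper_width: 0.0002
gripper_force: 0.8
```

Request:
jog_arm(deltas=[[[-1, 0.05, -0.01, 0.1, 0], [-1, 0.05, -0.01, 0.1, 0], [-1, 0.05, -0.01, 0.1, 0], [-1, 0.05, -0.01, 0.1, 0], [-1, 0.04, 0, 0.1, 0], [-1, 0.04, 0, 0.1, 0], [-1, 0.04, 0, 0.1, 0], [-1, 0.04, 0, 0.1, 0]]])

```text
time_s: 11.52
tcp_pos: [0.5341, 0.0499, 0.152]
eef_rot: [-180.0, -0.0, -10.6]
contact_force: [-0.6, -0.1, 0.5]
gripper_width: 0.0006
gripper_force: 0.7
```

Request:
jog_arm(deltas=[[[-1, 0.02, 0, 0.1, 0], [-1, 0, 0, 0.1, 0], [-1, 0, 0, 0.1, 0], [-1, 0, 0, 0.1, 0], [-1, 0, 0, 0.2, 0], [-1, 0, 0, 0.3, 0], [-1, 0, 0, 1.0, 0], [-1, 0, 0, 2.0, 0]]])

```text
time_s: 12.52
tcp_pos: [0.5338, 0.0498, 0.1912]
eef_rot: [180.0, 0.1, -10.6]
contact_force: [-0.1, 0.2, 0.2]
gripper_width: -0.0003
gripper_force: 0.0
```

Request:
jog_arm(deltas=[[[-1, -2, 0, 4, 0], [-1, -3, 0, 4, 0], [-1, -3, 3, 3, 0], [-1, -3, 5, 0, 0], [-1, 0, 5, 0, 0], [-1, 0, 5, 0, 0], [-1, 0, 0, 0, 0], [-1, 0, 0, 0, 0]]])

```text
time_s: 13.52
tcp_pos: [0.424, 0.2299, 0.3012]
eef_rot: [180.0, -0.0, -10.5]
contact_force: [0.0, 0.5, 0.4]
gripper_width: 0.0009
gripper_force: 0.0
```

Run:
```python
from h import *
import cv2
b=r.capture("side");a=r.capture("scene")
cv2.imwrite("pics/m3.png",np.hstack([cv2.resize(b[120:280,190:340],(400,427)),cv2.resize(a[170:320,190:330],(400,427))]))
```

```text
(no output)
```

View pics/m3.png

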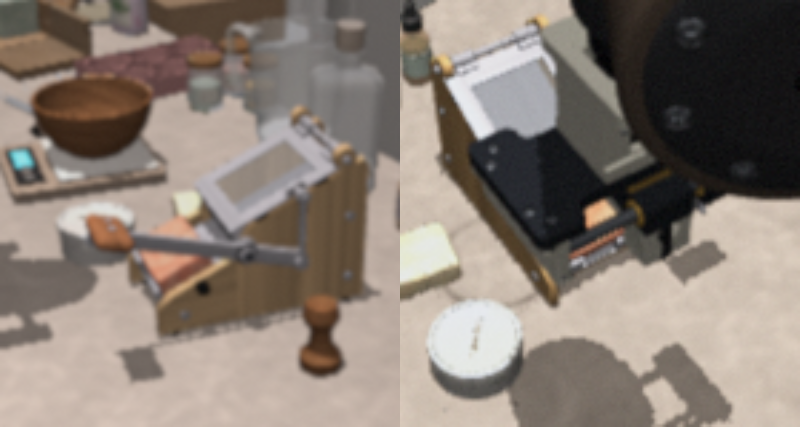

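The lid is shut, the lever is back at rest, the bar is at the stops and the bystanders have not moved. The arm is clear, so I'm handing the job in.

```bash
python3 -c "
from plant import r
print(r.close_job())"
```

```text
the job is handed in; nothing more can be done
None
```

The job is handed in at about 14 s: the bar lies against the stops, the lid was eased shut with the fingertips on the paddle, and the tin, stamp and cut bar were left where they stood; no verdict was returned.

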